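# Square up the end stop of a screwdriving jig

## Task

The swivelling end stop of the jig has to be set square to the jig's fixed rail. Pick up the engineer's square, lay it flat on the jig plate with its outer corner towards the corner of the jig, and press it home until the back of its stock lies flush along the rail and the outer edge of its blade lies flush along the end stop, so that the stop is turned square. The job ends holding: finish with the square still in the gripper and pressed against both, so that the stop can be locked; leave everything else on the bench where it is.

Things in the scene. Friction and masses are not known exactly. Their poses are not given: they have to be found in the camera images.
- square: engineer's square (0.4-0.6 kg) lying flat: dark steel stock 24 (x) by 100 (y) by 25 mm tall, thin bright blade at a right angle. Origin: centre of the stock's underside, z up. Stock's back face: x = +12 mm. Blade: towards -x, from the stock's +y end to x = -108 mm, y = +25 to +50 mm (outer edge flush with the stock's end face), 4 mm thick, mid-plane 12.5 mm up. Grip across the stock
- square_corner (a point): the square's outer corner (back of stock, outer edge of blade) at its underside: x = +12, y = +50, z = 0 mm in the square's frame; axes as the square's
- jig: the jig: a fixed aluminium plate 210 (x) by 240 (y) mm with black holes, its top 16 mm above the bench. Origin: centre of its underside on the bench, z up. It carries the rail along its +x edge and the end stop along its +y edge, which form the corner
- jig_corner (a point): the corner for the square: where the rail's face (looks to -x) and the end stop's face (looks to -y, when square) meet at the plate's top; x = +75, y = +75, z = +16 mm in the jig's frame; axes as the jig's. The square's corner belongs here, its axes along the jig's: stock along the rail, blade along the stop towards -x
- rail: the fixed rail: a flat dark steel bar on the plate, 225 mm long (y), 18 mm wide, only 8 mm high above the plate: fingers that hold the stock with their tips 10 to 14 mm above its underside pass over the rail. Origin: centre of its underside, at x = +84, y = 0, z = +16 mm in the jig's frame; its face for the stock is at jig x = +75 mm
- stop_pivot (a point): the swivelling end stop: a dark steel bar 20 mm wide, 20 mm high above the plate (pivot screw 28 mm), locking screw on a low foot at its free end. Point: on its pivot at the plate's top, x = +45, y = +85 mm in the jig's frame; axes turn with the bar. It runs from x = +27 mm (beside the rail) to -110 mm, foot to -134 mm; its face for the blade is at its y = -10 mm
- stop (a joint): angle of the end stop: 0 when square to the rail, positive (rad) when its free end leans in towards the jig's -y, over the square's place. Starts at 0.10 to 0.24: free end up to 32 mm in. It turns stiffly (0.2 N m: over 2 N at the blade's tip), stays where it is left, travel -0.12 to 0.32
- parallel: a plain dark steel parallel block with three through holes, 24 x 100 x 25 mm, no blade; not needed, leave it alone. Origin: on its underside near its middle
- shell_a: a white half shell of a handheld unit with its green circuit board, about 36 x 100 x 15 mm, ring at one end; not needed, leave it alone. Origin: on its underside near its middle
- shell_b: a second such white half shell with board; not needed, leave it alone. Origin: on its underside near its middle
- screw_dish: a round steel dish of screws, 68 mm across, 20 mm high; not needed, leave it alone. Origin: on its underside near its middle
- hex_key: a dark L-shaped hex key, 8 mm bar, legs 108 and 32 mm, lying flat; not needed, leave it alone. Origin: on its underside near its middle
- driver: a hand screwdriver with black handle, lying flat; not needed, leave it alone. Origin: on its underside near its middle
- brush: a wooden-handled bench brush, lying flat; not needed, leave it alone. Origin: on its underside near its middle

How it is judged:
By the outcome, as a careful person would: the job done as asked, in the order asked, and still so for the second after the job is handed in, while the arm keeps its last pose, push and grip.
It also fails if it takes over 72 s, if anything falls off the work surface, if the arm or the gripper's body presses on something with over 40 N, if the wrist force passes 120 N, or if a joint passes its speed limit or range.

## Robot

A 6-joint arm with a two-finger parallel gripper is mounted at the origin on the work surface. World frame = base frame: x ahead of the robot, y to its left, z up, the work surface at z = 0. Lengths are in m, angles in rad, forces in N, time in s.
With the tool pointing down it reaches from about 0.375 to 0.9 m from the base axis. Payload 3.1 kg.
Tool frame: the origin (TCP) lies midway between the tips of the shut fingers; the grasp point (between the pads) lies 19 mm behind it (manip.grip_point_offset is the z of the grasp point in the tool frame, in m); z points along the fingers, y is the direction in which the jaws open and shut (so a half turn about z gives the same grasp; the last joint's range is limited). The gripper opens to 87 mm and grips with 3 to 60 N. Pads are 19 mm wide; open, the fingers measure 117 mm over their backs; the gripper's body (75 mm by 190 mm) begins 51 mm behind the grasp point.
Start: joints at [1.077, 0.527, 1.433, -0, 1.181, -0.178], TCP at [0.194, 0.594, 0.223] pointing down, gripper open.
Joint ranges: [-3.08, 3.08], [-0.75, 2.2], [0.22, 2.44], [-1.43, 4.57], [0, 2.65], [-2.85, 2.85]. Speed limits (rad/s): [2.79, 2.79, 3.14, 3.14, 3.14, 3.14].

## Interface

Orientations are given as a unit quaternion [w, x, y, z].
In Python, from rig import manip gives the robot as it stands.
- The arm moves only by the tool play_rows, never from a script. Its argument "increments" is a list of rows, each an object with "offset": the shift along the tool's x, y, z in mm, a list of three; "dr": the turn, a rotation vector about the tool's x, y, z in degrees, a list of three; "hand": the closure, from 0 (fully open) to 1 (shut). In form: [{"offset": [tx, ty, tz], "dr": [rx, ry, rz], "hand": hand}, ...]. A call has 1 to 8 rows; each row shifts and turns the commanded pose from where the row before left it, along the tool's axes as they then stand; what a row does not reach is not made up. A row lasts 1/12 s, in which the tool goes at most 41.7 mm and 7.16 degrees, less where a joint would pass 70% of its speed; a pose out of reach is approached as far as the arm can. A call is refused whole if a number of a shift passes 41.7 or a number of a turn 7.16, either way. A call with a gripper value outside its range is refused whole. The fingers move at their own pace and stop on an object; "squeeze" is the grip in N (left out, the last holds). Time passes only in rows, so rows that do not move let the fingers close. It gives the time, the measured TCP pose, the force and the opening at its end, in the units of the state.
- manip.read_state(): the state, without advancing time (a new reading comes with each control period).
- manip.get_image(name): name is "scene" or "side" or "wrist"; returns a dict with "pixels" (480x640x3 uint8, red, green, blue), "fx", "fy", "cx", "cy" (pixels), "xyz" and "orientation" of the camera in the world; the wrist camera has in their place "mount" (4x4, takes a point from camera to tool coordinates, whose origin is the TCP and whose axes are the flange's). Camera axes: x right, y down, z forward; pixel columns grow to the right and rows downward; lengths in m; the calibration is good to about 2 mm. A picture is of the moment at which its call begins: read the wrist's pose just before it. There is no depth.
- manip.close_job(): hands the job in, once; it reports no verdict.
The state is a dict: "clock": time; "joint_positions": joint angles; "joint_vel": joint speeds; "joint_efforts": joint torques, N m; "position": TCP position; "eef_rot": TCP orientation; "wrist_force": force on the tool from outside, world axes, zero at the start; "moment": the same for the moment, N m; "finger_gap": finger opening in m.
Only numpy, scipy, OpenCV 4.12 (cv2) and the standard library are available. Lean on these libraries where they do the work, as an engineer would, in place of code of your own. Each camera call takes 0.05 s, during which the arm holds its last target.

## Working session

There is one attempt and no reset: what is moved stays moved. The work goes in short steps, Python scripts to look and compute and a tool call to move; the robot and the scene stay as the last step left them, time stands still between calls to the robot, and variables do not carry over. Pictures are saved under pics/ and viewed, and the job is handed in when it is done.

Besides the shell and the picture viewer there is one more tool, called after "Request:" as name(argument=value, ...), one argument or row to a line, values as JSON. play_rows: Moves the arm, as the interface text tells. Its arguments: {"type":"object","properties":{"increments":{"type":"array","items":{"type":"object","properties":{"offset":{"type":"array","items":{"type":"number"}},"dr":{"type":"array","items":{"type":"number"}},"hand":{"type":"number"}}}},"squeeze":{"type":"number"}},"required":["increments"]}

```bash
ls; mkdir -p pics; python3 - <<'E'
from rig import manip
import cv2
s=manip.read_state();print(s)
for n in ["scene","side","wrist"]:
    d=manip.get_image(n);cv2.imwrite(f"pics/{n}0.png",d["pixels"][:,:,::-1])
    print(n,{k:v for k,v in d.items() if k!="pixels"})
print(manip.grip_point_offset)
E
```

```text
pics
{'clock': 0.0, 'joint_positions': array([ 1.07654904e+00,  5.28463566e-01,  1.43394283e+00, -3.07408288e-05,
        1.18139380e+00, -1.78492907e-01]), 'joint_vel': array([-4.89497091e-04,  7.29828471e-05,  4.70315937e-04, -4.18447283e-04,
       -7.10019308e-04, -1.05284273e-04]), 'joint_efforts': array([-9.42417537e-04, -4.40046072e+01, -1.76587415e+01,  6.30983664e-02,
        5.82568045e-02, -1.95998991e-04]), 'position': array([0.19369488, 0.59343226, 0.22156035]), 'eef_rot': array([-3.50896204e-04,  1.57216281e-01,  9.87563579e-01, -1.04660356e-03]), 'wrist_force': array([-0.52655705, -0.13009286,  0.30267171]), 'moment': array([0.01255919, 0.00341743, 0.0055148 ]), 'finger_gap': 0.08712584873498938}
scene {'fx': 448.0328279497717, 'fy': 448.0328279497717, 'cx': 319.04722949308405, 'cy': 237.282038090985, 'xyz': array([0.8835618 , 0.58109075, 0.91090651]), 'orientation': array([-0.09085699,  0.27395342,  0.90360124, -0.31654279])}
side {'fx': 602.61320061876, 'fy': 602.61320061876, 'cx': 314.8774616697352, 'cy': 240.6344424116618, 'xyz': array([-0.14487811, -0.90687297,  0.74417263]), 'orientation': array([-0.46153582,  0.83146025, -0.26937863,  0.15196606])}
wrist {'fx': 378.0578543709098, 'fy': 378.0578543709098, 'cx': 315.9021626583927, 'cy': 233.47882832737497, 'mount': array([[ 4.11283658e-04, -9.64232693e-01, -2.65056870e-01,
         7.32448113e-02],
       [ 9.99999900e-01,  3.50087472e-04,  2.78120809e-04,
        -6.62793466e-05],
       [-1.75380087e-04, -2.65056958e-01,  9.64232741e-01,
        -1.60962834e-01],
       [ 0.00000000e+00,  0.00000000e+00,  0.00000000e+00,
         1.00000000e+00]])}
-0.0187
```

View pics/scene0.png

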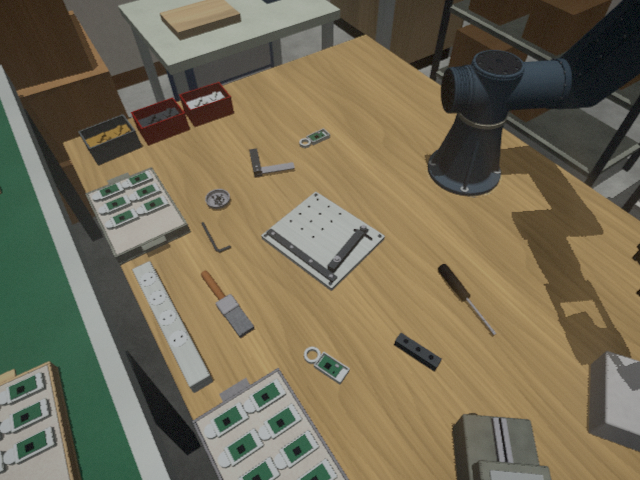

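View pics/side0.png

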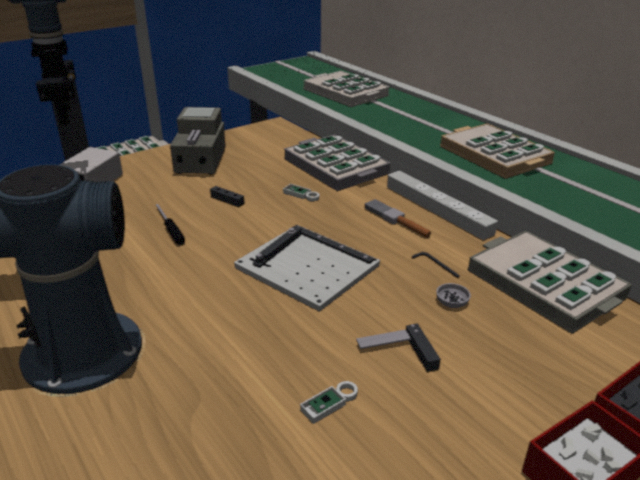

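View pics/wrist0.png

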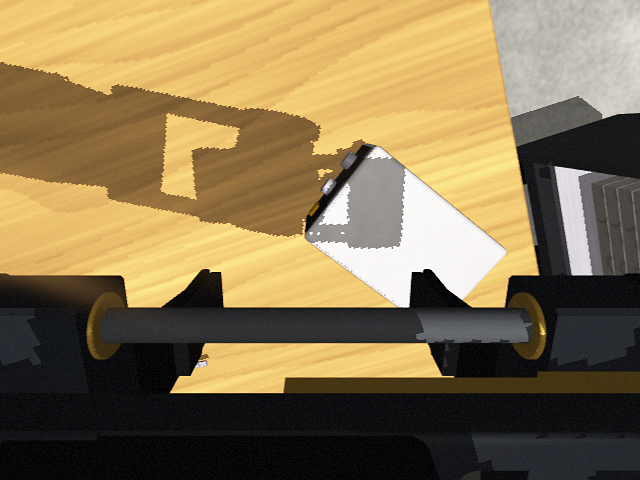

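The scene view shows the square's stock near (255,162) with its blade to (294,168). The jig plate has its corners near (263,237), (318,195), (382,237) and (332,286), and its corner sits at about (332,270). I'll build helpers and zoom in.

```bash
cat > h.py <<'E'
import numpy as np, cv2
from scipy.spatial.transform import Rotation as R
from rig import manip
def rot(q): return R.from_quat([q[1],q[2],q[3],q[0]]).as_matrix()
def cam(name):
    s=manip.read_state(); d=manip.get_image(name)
    if "mount" in d:
        Rt=rot(s["eef_rot"]);M=np.array(d["mount"]);C=Rt@M[:3,:3];o=Rt@M[:3,3]+s["position"]
    else: C=rot(d["orientation"]);o=np.array(d["xyz"])
    return dict(img=np.ascontiguousarray(d["pixels"][:,:,::-1]),C=C,o=o,f=d["fx"],cx=d["cx"],cy=d["cy"])
def ray(c,u,v,z):
    d=c["C"]@np.array([(u-c["cx"])/c["f"],(v-c["cy"])/c["f"],1]); return c["o"]+d*(z-c["o"][2])/d[2]
def proj(c,p):
    q=c["C"].T@(np.array(p)-c["o"]); return np.array([c["f"]*q[0]/q[2]+c["cx"],c["f"]*q[1]/q[2]+c["cy"]])
def crop(c,u0,v0,u1,v1,k,fn):
    cv2.imwrite(fn,cv2.resize(c["img"][v0:v1,u0:u1],None,fx=k,fy=k,interpolation=cv2.INTER_CUBIC))
E
python3 - <<'E'
from h import *
c=cam("scene")
crop(c,230,130,400,300,4.5,"pics/s_crop.png") if 0 else crop(c,230,130,400,295,3.6,"pics/s_crop.png")
for n,u,v,z in [("stockA",251,149,.025),("stockB",258,175,.025),("bladetip",294,168,.0145),("p1",263,237,.016),("p2",318,195,.016),("p3",382,237,.016),("p4",332,286,.016)]:
    print(n,ray(c,u,v,z).round(4))
c=cam("side")
crop(c,230,215,450,375,3.6,"pics/d_crop.png")
for n,u,v,z in [("stockA",410,325,.025),("stockB",433,365,.025),("bladetip",358,342,.0145)]:
    print(n,ray(c,u,v,z).round(4))
E
```

```text
stockA [ 0.484  -0.4057  0.025 ]
stockB [ 0.5206 -0.2952  0.025 ]
bladetip [ 0.4151 -0.2725  0.0145]
p1 [ 0.616  -0.0966  0.016 ]
p2 [ 0.4178 -0.1414  0.016 ]
p3 [0.3642 0.0731 0.016 ]
p4 [0.5532 0.1229 0.016 ]
stockA [ 0.5074 -0.3138  0.025 ]
stockB [ 0.4658 -0.4135  0.025 ]
bladetip [ 0.4075 -0.2849  0.0145]
```

View pics/s_crop.png

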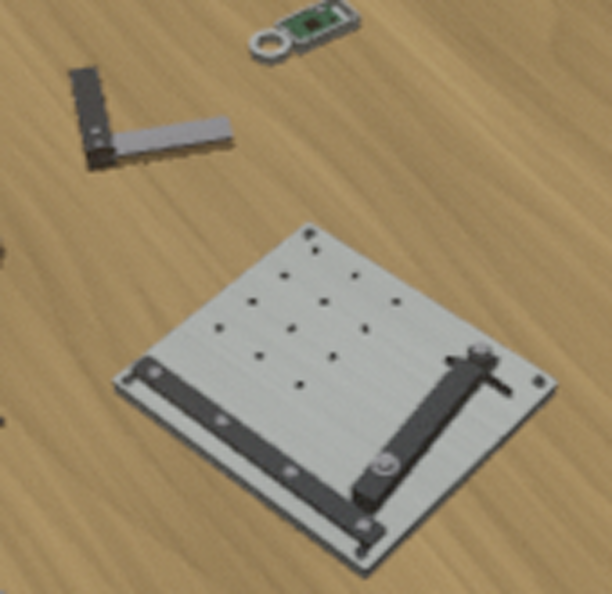

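View pics/d_crop.png

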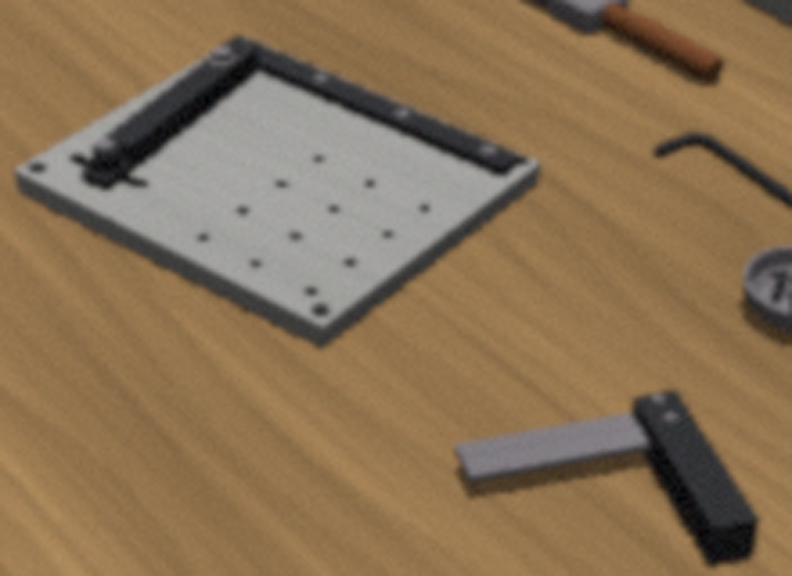

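```bash
cat >> h.py <<'E'
def yawx(s): 
    x=rot(s["eef_rot"])[:,0]; return np.degrees(np.arctan2(x[1],x[0]))
def plan(wps,step=38,turn=6.5,hand=0):
    """wps: list of (x,y,z m,yaw deg of tool x); prints rows (tool assumed near vertical)"""
    s=manip.read_state();p=np.array(s["position"])*1e3;y=yawx(s);n=0
    for w in wps:
        t=np.array(w[:3])*1e3;dy=(w[3]-y+180)%360-180
        N=max(1,int(np.ceil(max(np.linalg.norm(t-p)/step,abs(dy)/turn))))
        d=(t-p)/N; g=round(dy/N,1)
        for i in range(N):
            a=np.radians(y); X=np.array([np.cos(a),np.sin(a),0]);Y=np.array([np.sin(a),-np.cos(a),0])
            n+=1; print(n,[round(float(d@X),1),round(float(d@Y),1),round(float(-d[2]),1)],"rz",-g); y+=g
        p=t
def st():
    s=manip.read_state(); print(round(s["clock"],2),(s["position"]*1e3).round(1),"yaw",round(yawx(s),2),"zax",rot(s["eef_rot"])[:,2].round(4),"F",s["wrist_force"].round(1),"M",s["moment"].round(2),"gap",round(s["finger_gap"]*1e3,1)); return s
E
python3 -c "
from h import *
st();plan([(.42,.35,.25,134),(.50,-.07,.28,106)])"
```

```text
0.25 [193.9 593.8 222.1] yaw 161.91 zax [-4.e-04 -9.e-04 -1.e+00] F [ 0.2  0.6 -0. ] M [0.01 0.   0.02] gap 87.2
1 [-32.3, -17.9, -3.1] rz 3.1
2 [-33.2, -16.2, -3.1] rz 3.1
3 [-34.0, -14.4, -3.1] rz 3.1
4 [-34.8, -12.5, -3.1] rz 3.1
5 [-35.4, -10.6, -3.1] rz 3.1
6 [-35.9, -8.7, -3.1] rz 3.1
7 [-36.3, -6.7, -3.1] rz 3.1
8 [-36.6, -4.7, -3.1] rz 3.1
9 [-36.8, -2.8, -3.1] rz 3.1
10 [-29.8, -19.5, -2.5] rz 2.3
11 [-30.6, -18.3, -2.5] rz 2.3
12 [-31.3, -17.1, -2.5] rz 2.3
13 [-31.9, -15.8, -2.5] rz 2.3
14 [-32.5, -14.5, -2.5] rz 2.3
15 [-33.1, -13.2, -2.5] rz 2.3
16 [-33.6, -11.8, -2.5] rz 2.3
17 [-34.1, -10.5, -2.5] rz 2.3
18 [-34.4, -9.1, -2.5] rz 2.3
19 [-34.8, -7.7, -2.5] rz 2.3
20 [-35.1, -6.3, -2.5] rz 2.3
21 [-35.3, -4.9, -2.5] rz 2.3
```

Request:
play_rows(
  increments=[
    {"offset":[-32,-18,-3],"dr":[0,0,3.1],"hand":0},
    {"offset":[-33,-16,-3],"dr":[0,0,3.1],"hand":0},
    {"offset":[-34,-14,-3],"dr":[0,0,3.1],"hand":0},
    {"offset":[-35,-12.5,-3],"dr":[0,0,3.1],"hand":0},
    {"offset":[-35,-10.5,-3],"dr":[0,0,3.1],"hand":0},
    {"offset":[-36,-8.7,-3],"dr":[0,0,3.1],"hand":0},
    {"offset":[-36,-6.7,-3],"dr":[0,0,3.1],"hand":0},
    {"offset":[-36.5,-4.7,-3],"dr":[0,0,3.1],"hand":0},
  ],
)

```text
clock: 0.92
position: [0.3952, 0.3769, 0.2467]
eef_rot: [-0.0, 0.367, 0.93, 0.0]
wrist_force: [-0.1, 1.0, -0.8]
finger_gap: 0.0872
```

Request:
play_rows(
  increments=[
    {"offset":[-37,-3,-3],"dr":[0,0,3.1],"hand":0},
    {"offset":[-30,-19.5,-2.5],"dr":[0,0,2.3],"hand":0},
    {"offset":[-30.5,-18,-2.5],"dr":[0,0,2.3],"hand":0},
    {"offset":[-31.5,-17,-2.5],"dr":[0,0,2.3],"hand":0},
    {"offset":[-32,-16,-2.5],"dr":[0,0,2.3],"hand":0},
    {"offset":[-32.5,-14.5,-2.5],"dr":[0,0,2.3],"hand":0},
    {"offset":[-33,-13,-2.5],"dr":[0,0,2.3],"hand":0},
    {"offset":[-33.5,-12,-2.5],"dr":[0,0,2.3],"hand":0},
  ],
)

```text
clock: 1.58
position: [0.4664, 0.1044, 0.2673]
eef_rot: [0.0, 0.517, 0.856, 0.0]
wrist_force: [0.6, 0.6, 0.1]
finger_gap: 0.0869
```

Request:
play_rows(
  increments=[
    {"offset":[-34,-10.5,-2.5],"dr":[0,0,2.3],"hand":0},
    {"offset":[-34.5,-9,-2.5],"dr":[0,0,2.3],"hand":0},
    {"offset":[-35,-7.7,-2.5],"dr":[0,0,2.3],"hand":0},
    {"offset":[-35,-6.3,-2.5],"dr":[0,0,2.3],"hand":0},
    {"offset":[-35,-5,-2.5],"dr":[0,0,2.3],"hand":0},
    {"offset":[0,0,0],"dr":[0,0,0],"hand":0},
    {"offset":[0,0,0],"dr":[0,0,0],"hand":0},
    {"offset":[0,0,0],"dr":[0,0,0],"hand":0},
  ],
)

```text
clock: 2.25
position: [0.4992, -0.0685, 0.2793]
eef_rot: [-0.001, 0.599, 0.801, 0.0]
wrist_force: [0.5, 1.0, -0.0]
finger_gap: 0.0868
```

```bash
python3 - <<'E'
from h import *
import pickle
st();c=cam("wrist");cv2.imwrite("pics/w1.png",c["img"]);pickle.dump(c,open("w1.pkl","wb"))
E
```

```text
2.25 [499.2 -68.5 279.3] yaw 106.38 zax [-1.e-03  9.e-04 -1.e+00] F [ 0.5  1.  -0. ] M [-0.06  0.06 -0.  ] gap 86.8
```

View pics/w1.png

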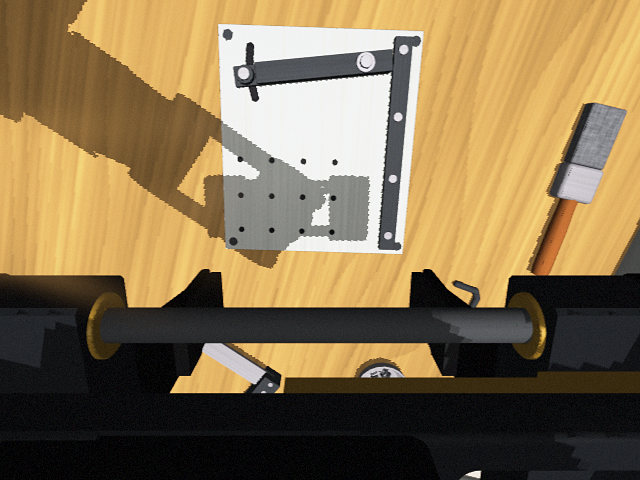

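The wrist view shows the whole jig. Plate corners are at (219,25), (423,31), (401,254) and (226,248). The rail's inner edge runs from about (392,70) to (379,248), and the stop's lower edge from about (236,87) to (390,74). I'll fit both edges.

```bash
python3 - <<'E'
from h import *
import pickle
c=pickle.load(open("w1.pkl","rb"));g=cv2.cvtColor(c["img"],cv2.COLOR_BGR2GRAY)
print(g[120,385:400],g[68:95,320])
P=[]
for v in range(100,236,2):
    if 178<v<240: thr=90
    thr=100
    u=np.arange(380-0,405); r=g[v,370:405].astype(int); k=np.where((r[:-1]>thr)&(r[1:]<=thr))[0]
    if len(k):
        i=k[0]; P.append(ray(c,370+i+(r[i]-thr)/(r[i]-r[i+1]),v,.016)[:2])
P=np.array(P)
def fit(P):
    l=cv2.fitLine(P.astype(np.float32).reshape(-1,1,2)*1000,cv2.DIST_HUBER,0,.01,.01).ravel();d=l[:2];q=l[2:]
    n=np.array([-d[1],d[0]]);r=(P*1000-q)@n; return d,q/1000,np.abs(r).max(),r.std()
d,q,m,s=fit(P); 
if d[1]<0:d=-d
print("rail dir yaw",np.degrees(np.arctan2(d[1],d[0])),q,m,s,len(P))
S=[]
for u in range(268,345,2):
    r=g[55:110,u].astype(int); k=np.where((r[:-1]<=100)&(r[1:]>100))[0]
    if len(k): i=k[-1]; S.append(ray(c,u,55+i+(100-r[i])/(r[i+1]-r[i]),.016)[:2])
S=np.array(S); e,t,m,s=fit(S)
if e[0]<0:e=-e
print("stop yaw",np.degrees(np.arctan2(e[1],e[0])),t,m,s,len(S))
cn=[ray(c,u,v,.016)[:2] for u,v in [(219,25),(423,31),(401,254),(226,248)]]
for a,b in [(0,1),(1,2),(2,3),(3,0)]: print(np.linalg.norm(cn[b]-cn[a]),np.degrees(np.arctan2(*(cn[b]-cn[a])[::-1])))
cc=np.mean(cn,0);print("centre",cc)
y=d;x=np.array([y[1],-y[0]])
print("rail face jig x from plate centre",(q-cc)@x)
for n,p in [("stop pts",S[0]),("",S[-1])]: print((p-cc)@x,(p-cc)@y)
for a in cn: print((a-cc)@x,(a-cc)@y)
# pivot screw top z=.016+.028
p=ray(c,366,61,.044)[:2];print("pivot",(p-cc)@x,(p-cc)@y)
# square rough
for u,v,z in [(205,345,.0145),(263,392,.0145),(281,376,.025)]: print("sq",ray(c,u,v,z))
E
```

```text
[248 205 101  50  64  89  85  85  79  85 182 238 240 239 225] [ 86  89  88  90  85  90  85  92  92  37  14  21 130 253 244 244 244 243
 244 243 243 242 243 244 243 243 244]
rail dir yaw 104.55578 [ 0.56184447 -0.01682234] 0.7466853603458259 0.38247694475098887 68
stop yaw 21.520716 [0.46250957 0.04914735] 0.3849175410337194 0.16685488850632266 39
0.2067442895425156 14.873281521982777
0.23827774026490464 -75.56842860531209
0.20635305249769353 -165.65104148726851
0.23638668362869386 104.52496296056827
centre [ 0.48453064 -0.01668935]
rail face jig x from plate centre 0.0747988997811726
-0.05374962078075318 0.0635213598597702
0.025671824943751434 0.07299593637696641
-0.103209635925137 0.11809312975776526
0.10353148116190514 0.11923878727322901
0.10301493236097767 -0.11903839523075097
-0.10333677759774579 -0.1182935218002433
pivot 0.04434935403003666 0.08470807849799776
sq [ 0.41710603 -0.29138408  0.0145    ]
sq [ 0.50504713 -0.3383431   0.0145    ]
sq [ 0.52043364 -0.30044157  0.025     ]
```

```bash
python3 -c "
from h import *
plan([(.47,-.42,.25,69)])"
```

```text
1 [-33.0, -12.8, 2.9] rz 3.7
2 [-33.7, -10.6, 2.9] rz 3.7
3 [-34.3, -8.4, 2.9] rz 3.7
4 [-34.8, -6.2, 2.9] rz 3.7
5 [-35.1, -3.9, 2.9] rz 3.7
6 [-35.3, -1.6, 2.9] rz 3.7
7 [-35.3, 0.6, 2.9] rz 3.7
8 [-35.2, 2.9, 2.9] rz 3.7
9 [-35.0, 5.2, 2.9] rz 3.7
10 [-34.6, 7.4, 2.9] rz 3.7
```

Request:
play_rows(
  increments=[
    {"offset":[-33,-12.8,3],"dr":[0,0,3.7],"hand":0},
    {"offset":[-33.7,-10.6,3],"dr":[0,0,3.7],"hand":0},
    {"offset":[-34.3,-8.4,3],"dr":[0,0,3.7],"hand":0},
    {"offset":[-34.8,-6.2,3],"dr":[0,0,3.7],"hand":0},
    {"offset":[-35,-4,3],"dr":[0,0,3.7],"hand":0},
    {"offset":[-35.3,-1.6,3],"dr":[0,0,3.7],"hand":0},
    {"offset":[-35.3,0.6,3],"dr":[0,0,3.7],"hand":0},
    {"offset":[-35,3,3],"dr":[0,0,3.7],"hand":0},
  ],
)

```text
clock: 2.97
position: [0.4765, -0.3497, 0.2553]
eef_rot: [-0.0, 0.784, 0.621, 0.0]
wrist_force: [1.2, -0.7, 0.1]
finger_gap: 0.0871
```

Request:
play_rows(
  increments=[
    {"offset":[-35,5,3],"dr":[0,0,3.7],"hand":0},
    {"offset":[-34.6,7.4,3],"dr":[0,0,3.7],"hand":0},
    {"offset":[0,0,0],"dr":[0,0,0],"hand":0},
    {"offset":[0,0,0],"dr":[0,0,0],"hand":0},
    {"offset":[0,0,0],"dr":[0,0,0],"hand":0},
  ],
)

```text
clock: 3.38
position: [0.4705, -0.4186, 0.2491]
eef_rot: [-0.001, 0.822, 0.57, 0.0]
wrist_force: [0.2, -0.4, 0.3]
finger_gap: 0.087
```

```bash
python3 - <<'E'
from h import *
import pickle
st();c=cam("wrist");cv2.imwrite("pics/w2.png",c["img"]);pickle.dump(c,open("w2.pkl","wb"))
E
```

```text
3.38 [ 470.5 -418.6  249.1] yaw 69.52 zax [-9.0e-04  2.1e-03 -1.0e+00] F [ 0.2 -0.4  0.3] M [-0.1   0.09 -0.05] gap 87.0
```

View pics/w2.png

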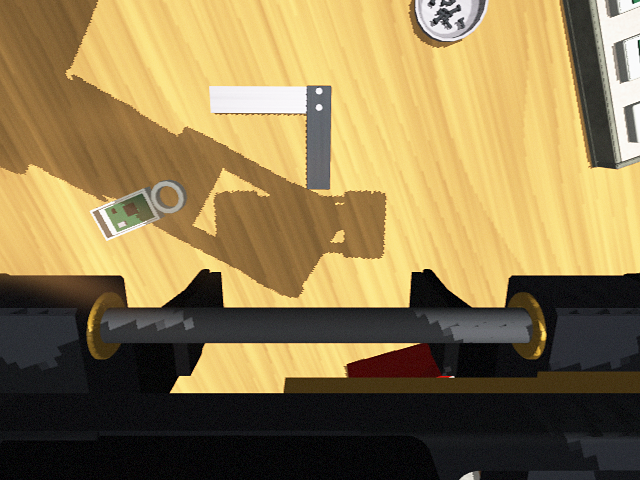

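The square is almost aligned with the tool. The stock spans u 307–331, v 86–188, and the blade runs to u 210 at v 86–113. I'll fit both.

```bash
python3 - <<'E'
from h import *
import pickle
c=pickle.load(open("w2.pkl","rb"));im=c["img"]
hsv=cv2.cvtColor(im,cv2.COLOR_BGR2HSV)
m=((hsv[...,1]<90)).astype(np.uint8); m[:70]=0;m[200:]=0;m[:,:200]=0;m[:,350:]=0
n,l,stt,_=cv2.connectedComponentsWithStats(m); i=1+np.argmax(stt[1:,4]);print(stt[i])
m=(l==i)
v=hsv[...,2]; print(v[150,300:338]);print(v[180:194,318]); print(v[80:92,318])
Lf=[];Rt=[];
for r in range(122,184,2):
    k=np.where(m[r])[0]; Lf.append((k[0]-.5,r));Rt.append((k[-1]+.5,r))
Tp=[]
for u in range(214,300,3):
    k=np.where(m[:,u])[0];Tp.append((u,k[0]-.5))
def fit(P): l=cv2.fitLine((np.array(P)*1000).astype(np.float32).reshape(-1,1,2),cv2.DIST_HUBER,0,.01,.01).ravel(); return np.degrees(np.arctan2(l[1],l[0]))%180,l[2:]/1000
L=[ray(c,*p,.025)[:2] for p in Lf];Rr=[ray(c,*p,.025)[:2] for p in Rt];T=[ray(c,*p,.0145)[:2] for p in Tp]
a=fit(L);b=fit(Rr);t=fit(T);print(a,b,t)
y=np.radians((a[0]+b[0])/2);yy=np.array([np.cos(y),np.sin(y)]);xx=np.array([yy[1],-yy[0]])
print("width",(b[1]-a[1])@xx)
for u in (312,326):
    k=np.where(m[:,u])[0];p0=ray(c,u,k[0]-.5,.025)[:2];p1=ray(c,u,k[-1]+.5,.025)[:2];print("len",(p0-p1)@yy)
    cen_y=((p0+p1)/2)@yy
cen=xx*((a[1]+b[1])/2@xx)+yy*cen_y
print("stock centre",cen,"yaw",np.degrees(y), "blade top edge in sq y",(t[1]-cen)@yy)
E
```

```text
[ 209   86  122  103 5080]
[250 249 247 246 248 253 196  97 115 113 112 112 115 108 108 104 108 113
 111 111 106 101 105 104 110 114 110 111 107 107 173 236 246 250 252 252
 252 252]
[106 107 109 107 110 109 110 109 110 179 253 248 249 233]
[250 250 250 251 255 204  90  94 255 250 248 249]
(np.float32(69.171), array([ 0.4781536 , -0.36802906], dtype=float32)) (np.float32(68.78843), array([ 0.50015366, -0.37585732], dtype=float32)) (np.float32(159.53708), array([ 0.44752595, -0.28786072], dtype=float32))
width 0.023344032
len 0.09866449601130592
len 0.09864987278111784
stock centre [ 0.49411829 -0.35902319] yaw 68.979706 blade top edge in sq y 0.04971425162880728
```

Request:
play_rows(
  increments=[
    {"offset":[17,0.3,20],"dr":[0,0,0],"hand":0.2},
    {"offset":[17,0.3,30],"dr":[0,0,0],"hand":0.2},
    {"offset":[17,0.4,35],"dr":[0,0,0],"hand":0.2},
    {"offset":[16,0.3,35],"dr":[0,0,0],"hand":0.2},
    {"offset":[0,0,35],"dr":[0,0,0],"hand":0.2},
    {"offset":[0,0,25],"dr":[0,0,0],"hand":0.2},
    {"offset":[0,0,0],"dr":[0,0,0],"hand":0.2},
    {"offset":[0,0,0],"dr":[0,0,0],"hand":0.2},
  ],
)

```text
clock: 4.1
position: [0.4949, -0.356, 0.069]
eef_rot: [-0.002, 0.821, 0.57, -0.0]
wrist_force: [0.5, -0.2, 0.6]
finger_gap: 0.0697
```

```bash
python3 - <<'E'
from h import *
st();c=cam("wrist");cv2.imwrite("pics/w3.png",c["img"])
E
```

```text
4.1 [ 494.9 -356.    69. ] yaw 69.54 zax [-0.0021  0.0024 -1.    ] F [ 0.5 -0.2  0.6] M [-0.1   0.04 -0.03] gap 69.7
```

View pics/w3.png

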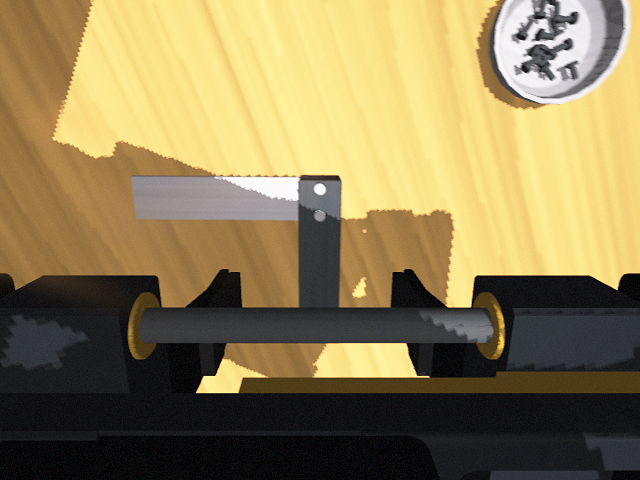

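The stock, at u≈320, lies centred between the fingers, which span 240 to 392. I'll descend and grip.

Request:
play_rows(
  increments=[
    {"offset":[0,0,25],"dr":[0,0,0],"hand":0.2},
    {"offset":[0,0,18],"dr":[0,0,0],"hand":0.2},
    {"offset":[0,0,10],"dr":[0,0,0],"hand":0.2},
    {"offset":[0,0,4],"dr":[0,0,0],"hand":0.2},
    {"offset":[0,0,0],"dr":[0,0,0],"hand":0.2},
  ],
)

```text
clock: 4.57
position: [0.4954, -0.3587, 0.0133]
eef_rot: [0.001, 0.822, 0.569, 0.0]
wrist_force: [0.4, 0.3, -0.2]
finger_gap: 0.0695
```

```bash
python3 - <<'E'
from h import *
st()
E
```

```text
4.57 [ 495.4 -358.7   13.3] yaw 69.41 zax [ 8.e-04 -8.e-04 -1.e+00] F [ 0.4  0.3 -0.2] M [-0.11  0.07 -0.01] gap 69.5
```

Request:
play_rows(
  increments=[
    {"offset":[0,0,1],"dr":[0,0,0],"hand":0.5},
    {"offset":[0,0,0],"dr":[0,0,0],"hand":0.7},
    {"offset":[0,0,0],"dr":[0,0,0],"hand":0.9},
    {"offset":[0,0,0],"dr":[0,0,0],"hand":1},
    {"offset":[0,0,0],"dr":[0,0,0],"hand":1},
    {"offset":[0,0,0],"dr":[0,0,0],"hand":1},
    {"offset":[0,0,0],"dr":[0,0,0],"hand":1},
    {"offset":[0,0,0],"dr":[0,0,0],"hand":1},
  ],
  squeeze=55,
)

```text
clock: 5.23
position: [0.495, -0.3584, 0.0116]
eef_rot: [0.0, 0.822, 0.569, 0.0]
wrist_force: [0.4, 0.4, 1.2]
finger_gap: 0.0246
```

```bash
python3 - <<'E'
from h import *
st()
E
```

```text
5.23 [ 495.  -358.4   11.6] yaw 69.4 zax [ 2.e-04 -1.e-04 -1.e+00] F [0.4 0.4 1.2] M [-0.36 -0.72  0.05] gap 24.6
```

Request:
play_rows(
  increments=[
    {"offset":[0,0,-4],"dr":[0,0,0],"hand":1},
    {"offset":[0,0,-10],"dr":[0,0,0],"hand":1},
    {"offset":[0,0,-20],"dr":[0,0,0],"hand":1},
    {"offset":[0,0,-25],"dr":[0,0,0],"hand":1},
    {"offset":[0,0,-20],"dr":[0,0,0],"hand":1},
    {"offset":[0,0,-10],"dr":[0,0,0],"hand":1},
    {"offset":[0,0,0],"dr":[0,0,0],"hand":1},
    {"offset":[0,0,0],"dr":[0,0,0],"hand":1},
  ],
)

```text
clock: 5.9
position: [0.4948, -0.3581, 0.1007]
eef_rot: [0.0, 0.822, 0.569, -0.0]
wrist_force: [-0.1, 0.8, -4.8]
finger_gap: 0.0235
```

```bash
python3 - <<'E'
from h import *
import pickle
st();c=cam("wrist");cv2.imwrite("pics/w4.png",c["img"]);pickle.dump(c,open("w4.pkl","wb"))
E
```

```text
5.9 [ 494.8 -358.1  100.7] yaw 69.41 zax [-0. -0. -1.] F [-0.1  0.8 -4.8] M [-0.11  0.05  0.  ] gap 23.5
```

View pics/w4.png

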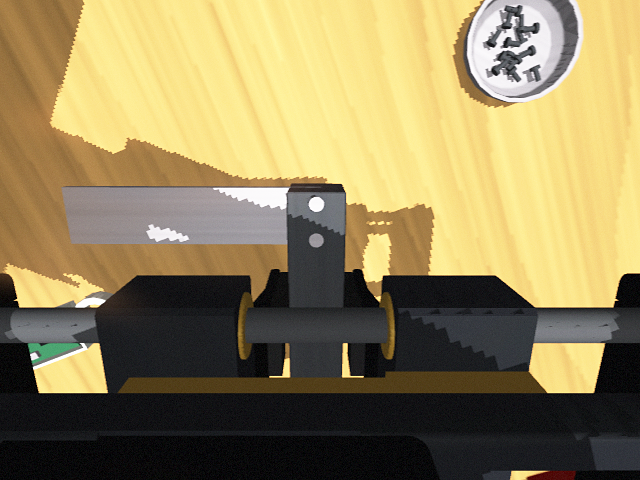

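The square is held straight: blade outer edge at v≈186, stock u 288–345.

```bash
python3 - <<'E'
from h import *
import pickle
c=pickle.load(open("w4.pkl","rb"));s=manip.read_state()
z=s["position"][2]; Rt=rot(s["eef_rot"])
tool=lambda u,v,dz:(Rt.T@(ray(c,u,v,z+dz)-s["position"])*1e3).round(1)
im=c["img"];sat=cv2.cvtColor(im,cv2.COLOR_BGR2HSV)[...,1]
P=[]
for u in range(75,282,4):
    k=np.where(sat[175:205,u]<60)[0]
    if len(k): P.append((u,175+k[0]-.5))
Q=np.array([tool(u,v,.0025)[:2] for u,v in P]);l=cv2.fitLine(Q.astype(np.float32).reshape(-1,1,2),cv2.DIST_HUBER,0,.01,.01).ravel();print("blade edge",l,np.degrees(np.arctan2(l[0],l[1])),len(P))
print("tip",tool(62,187,.0025),"stock L/R top",tool(288,220,.013),tool(345,220,.013))
E
```

```text
blade edge [ 6.3342187e-03 -9.9997991e-01  4.9000000e+01 -6.1029999e+01] 179.63707 52
tip [  48.5 -107.5   -2.2] stock L/R top [ 36.7 -11.4 -12.9] [ 36.7  11.7 -13. ]
```

```bash
python3 -c "
from h import *
plan([(.5402,-.0119,.10,104.4)],step=30)"
```

```text
1 [28.3, -6.5, -0.0] rz -2.9
2 [28.6, -5.1, -0.0] rz -2.9
3 [28.8, -3.6, -0.0] rz -2.9
4 [29.0, -2.2, -0.0] rz -2.9
5 [29.1, -0.7, -0.0] rz -2.9
6 [29.1, 0.8, -0.0] rz -2.9
7 [29.0, 2.2, -0.0] rz -2.9
8 [28.8, 3.7, -0.0] rz -2.9
9 [28.6, 5.1, -0.0] rz -2.9
10 [28.3, 6.6, -0.0] rz -2.9
11 [27.9, 8.0, -0.0] rz -2.9
12 [27.5, 9.4, -0.0] rz -2.9
```

Request:
play_rows(
  increments=[
    {"offset":[15,-6.5,0],"dr":[0,0,-2.9],"hand":1},
    {"offset":[28.5,-5,0],"dr":[0,0,-2.9],"hand":1},
    {"offset":[29,-3.6,0],"dr":[0,0,-2.9],"hand":1},
    {"offset":[29,-2.2,0],"dr":[0,0,-2.9],"hand":1},
    {"offset":[29,-0.7,0],"dr":[0,0,-2.9],"hand":1},
    {"offset":[29,0.8,0],"dr":[0,0,-2.9],"hand":1},
    {"offset":[29,2.2,0],"dr":[0,0,-2.9],"hand":1},
    {"offset":[29,3.7,0],"dr":[0,0,-2.9],"hand":1},
  ],
)

```text
clock: 6.62
position: [0.52, -0.1384, 0.0989]
eef_rot: [-0.002, 0.69, 0.724, -0.001]
wrist_force: [0.6, -0.5, -4.4]
finger_gap: 0.0238
```

Request:
play_rows(
  increments=[
    {"offset":[29,5,0],"dr":[0,0,-2.9],"hand":1},
    {"offset":[28,6.5,0],"dr":[0,0,-2.9],"hand":1},
    {"offset":[28,8,0],"dr":[0,0,-2.9],"hand":1},
    {"offset":[28,9.4,0],"dr":[0,0,-2.9],"hand":1},
    {"offset":[10,0,0],"dr":[0,0,0],"hand":1},
    {"offset":[0,0,0],"dr":[0,0,0],"hand":1},
    {"offset":[0,0,0],"dr":[0,0,0],"hand":1},
    {"offset":[0,0,0],"dr":[0,0,0],"hand":1},
  ],
)

```text
clock: 7.28
position: [0.5335, -0.0156, 0.0999]
eef_rot: [-0.0, 0.615, 0.789, -0.0]
wrist_force: [-0.2, 0.3, -4.7]
finger_gap: 0.0234
```

```bash
cat >> h.py <<'E'
JC=np.array([.5383,.0747]);JY=104.55
def jig():
    s=st();a=np.radians(JY);Y=np.array([np.cos(a),np.sin(a)]);X=np.array([Y[1],-Y[0]])
    b=np.radians(yawx(s));tx=np.array([np.cos(b),np.sin(b)]);ty=np.array([tx[1],-tx[0]])
    k=s["position"][:2]+.0493*tx+.012*ty-JC
    F=s["wrist_force"][:2];print("corner minus jigcorner (jig x,y mm)",(k@X*1e3).round(1),(k@Y*1e3).round(1),"yaw err",round(yawx(s)-JY,2),"underside over plate",round(s["position"][2]*1e3-27.7,1),"F jig x,y,z",(F@X).round(1),(F@Y).round(1),s["wrist_force"][2].round(1))
E
python3 - <<'E'
from h import *
jig();c=cam("wrist");cv2.imwrite("pics/w5.png",c["img"])
E
```

```text
7.28 [533.5 -15.6  99.9] yaw 104.17 zax [-9.e-04 -4.e-04 -1.e+00] F [-0.2  0.3 -4.7] M [-0.13 -0.04  0.02] gap 23.4
corner minus jigcorner (jig x,y mm) -15.0 -37.0 yaw err -0.38 underside over plate 72.2 F jig x,y,z -0.1 0.3 -4.7
```

View pics/w5.png

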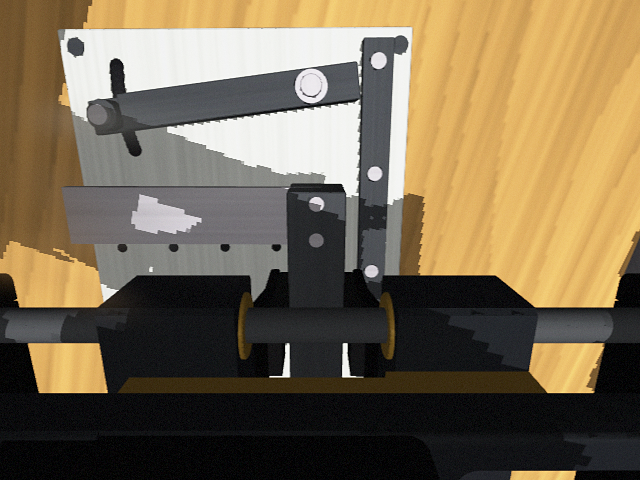

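```bash
python3 - <<'E'
from h import *
c=cam("wrist");g=cv2.cvtColor(c["img"],cv2.COLOR_BGR2GRAY)
P=[]
for v in range(100,200,2):
    r=g[v,335:375].astype(int)
    k=np.where((r[:-1]>=105)&(r[1:]<105))[0]
    if len(k): P.append((335+k[-1]+.5,v))
print(P[::6])
Q=np.array([ray(c,*p,.016)[:2]*1e3 for p in P],np.float32).reshape(-1,1,2)
l=cv2.fitLine(Q,cv2.DIST_HUBER,0,.01,.01).ravel();print("rail yaw",np.degrees(np.arctan2(l[1],l[0]))%180,l[2:])
a=np.radians(JY);X=np.array([np.sin(a),-np.cos(a)]);print("rail x rel JC",((l[2:]/1e3-JC)@X*1e3), "tool yaw",yawx(manip.read_state()))
E
```

```text
[(np.float64(359.5), 100), (np.float64(359.5), 112), (np.float64(358.5), 124), (np.float64(358.5), 136), (np.float64(358.5), 148), (np.float64(358.5), 160), (np.float64(357.5), 172), (np.float64(357.5), 184), (np.float64(357.5), 196)]
rail yaw 104.54452 [545.5686    44.696503]
rail x rel JC -0.502149040345307 tool yaw 104.09446663207383
```

Request:
play_rows(
  increments=[
    {"offset":[2,6,15],"dr":[0,0,-0.7],"hand":1},
    {"offset":[0,0,25],"dr":[0,0,0],"hand":1},
    {"offset":[0,0,15],"dr":[0,0,0],"hand":1},
    {"offset":[0,0,7],"dr":[0,0,0],"hand":1},
    {"offset":[0,0,3],"dr":[0,0,0],"hand":1},
    {"offset":[0,0,0],"dr":[0,0,0],"hand":1},
    {"offset":[0,0,0],"dr":[0,0,0],"hand":1},
    {"offset":[0,0,0],"dr":[0,0,0],"hand":1},
  ],
)

```text
clock: 8.05
position: [0.54, -0.0117, 0.0365]
eef_rot: [0.001, 0.61, 0.793, 0.0]
wrist_force: [-0.3, -0.3, -5.0]
finger_gap: 0.0234
```

```bash
python3 - <<'E'
from h import *
jig();c=cam("wrist");cv2.imwrite("pics/w6.png",c["img"])
E
```

```text
8.05 [540.  -11.7  36.5] yaw 104.88 zax [ 2.2e-03 -5.0e-04 -1.0e+00] F [-0.3 -0.3 -5. ] M [-0.15 -0.05  0.  ] gap 23.4
corner minus jigcorner (jig x,y mm) -8.4 -34.7 yaw err 0.33 underside over plate 8.8 F jig x,y,z -0.4 -0.3 -5.0
```

View pics/w6.png

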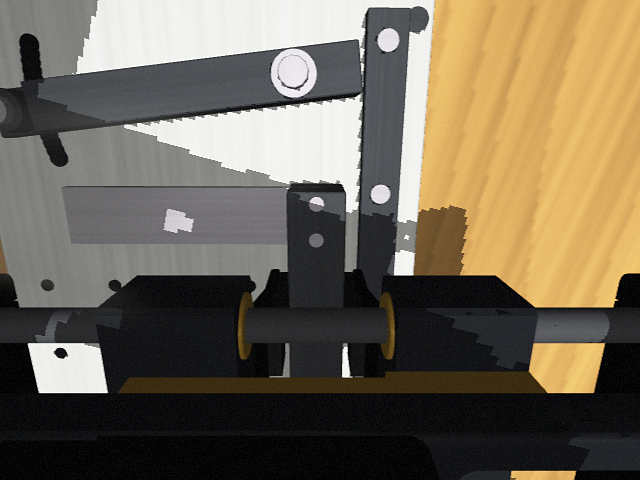

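Still clear of both the rail and the stop. I'll lower gently onto the plate.

Request:
play_rows(
  increments=[
    {"offset":[0,0,3],"dr":[0,0,0],"hand":1},
    {"offset":[0,0,2],"dr":[0,0,0],"hand":1},
    {"offset":[0,0,1.5],"dr":[0,0,0],"hand":1},
    {"offset":[0,0,1],"dr":[0,0,0],"hand":1},
    {"offset":[0,0,0],"dr":[0,0,0],"hand":1},
    {"offset":[0,0,0],"dr":[0,0,0],"hand":1},
  ],
)

```text
clock: 8.6
position: [0.539, -0.0112, 0.028]
eef_rot: [-0.0, 0.609, 0.793, -0.0]
wrist_force: [0.6, -1.0, -5.1]
finger_gap: 0.0232
```

```bash
python3 -c "
from h import *
jig()"
```

```text
8.6 [539.  -11.2  28. ] yaw 104.91 zax [-2.e-04  1.e-04 -1.e+00] F [ 0.6 -1.  -5.1] M [-0.09 -0.   -0.03] gap 23.2
corner minus jigcorner (jig x,y mm) -9.2 -34.0 yaw err 0.36 underside over plate 0.3 F jig x,y,z 0.3 -1.1 -5.1
```

Request:
play_rows(
  increments=[
    {"offset":[0,0,0.7],"dr":[0,0,0],"hand":1},
    {"offset":[0,0,0],"dr":[0,0,0],"hand":1},
    {"offset":[0,0,0],"dr":[0,0,0],"hand":1},
  ],
)

```text
clock: 8.85
position: [0.5392, -0.0113, 0.0276]
eef_rot: [0.0, 0.609, 0.793, 0.0]
wrist_force: [-0.9, 0.1, -2.4]
finger_gap: 0.0232
```

```bash
python3 -c "
from h import *
jig()"
```

```text
8.85 [539.2 -11.3  27.6] yaw 104.91 zax [ 2.e-04 -1.e-04 -1.e+00] F [-0.9  0.1 -2.4] M [-0.06  0.06  0.  ] gap 23.2
corner minus jigcorner (jig x,y mm) -9.1 -34.1 yaw err 0.36 underside over plate -0.1 F jig x,y,z -0.8 0.3 -2.4
```

Request:
play_rows(
  increments=[
    {"offset":[0,0,0.5],"dr":[0,0,0],"hand":1},
    {"offset":[0,3,0],"dr":[0,0,0],"hand":1},
    {"offset":[0,2,0],"dr":[0,0,0],"hand":1},
    {"offset":[0,1,0],"dr":[0,0,0],"hand":1},
    {"offset":[0,0,0],"dr":[0,0,0],"hand":1},
    {"offset":[0,0,0],"dr":[0,0,0],"hand":1},
  ],
)

```text
clock: 9.35
position: [0.5411, -0.0101, 0.0276]
eef_rot: [-0.003, 0.609, 0.793, -0.002]
wrist_force: [-7.8, -3.6, 8.3]
finger_gap: 0.0233
```

```bash
python3 -c "
from h import *
jig()"
```

```text
9.35 [541.1 -10.1  27.6] yaw 104.99 zax [-7.6e-03 -3.0e-04 -1.0e+00] F [-7.8 -3.6  8.3] M [-0.75  1.3   0.  ] gap 23.3
corner minus jigcorner (jig x,y mm) -7.0 -33.4 yaw err 0.44 underside over plate -0.1 F jig x,y,z -8.5 -1.5 8.3
```

Request:
play_rows(
  increments=[
    {"offset":[0,0,-0.5],"dr":[0,0,0],"hand":1},
    {"offset":[0,0,-0.3],"dr":[0,0,0],"hand":1},
    {"offset":[0,0,0],"dr":[0,0,0],"hand":1},
    {"offset":[0,0,0],"dr":[0,0,0],"hand":1},
  ],
)

```text
clock: 9.68
position: [0.5454, -0.0099, 0.0276]
eef_rot: [0.0, 0.609, 0.793, 0.0]
wrist_force: [0.0, -0.8, -3.1]
finger_gap: 0.0234
```

```bash
python3 - <<'E'
from h import *
jig();c=cam("wrist");cv2.imwrite("pics/w7.png",c["img"])
E
```

```text
9.68 [545.4  -9.9  27.6] yaw 104.91 zax [ 8.e-04 -2.e-04 -1.e+00] F [ 0.  -0.8 -3.1] M [-0.21  0.04  0.  ] gap 23.4
corner minus jigcorner (jig x,y mm) -2.7 -34.3 yaw err 0.36 underside over plate -0.1 F jig x,y,z -0.1 -0.8 -3.1
```

View pics/w7.png

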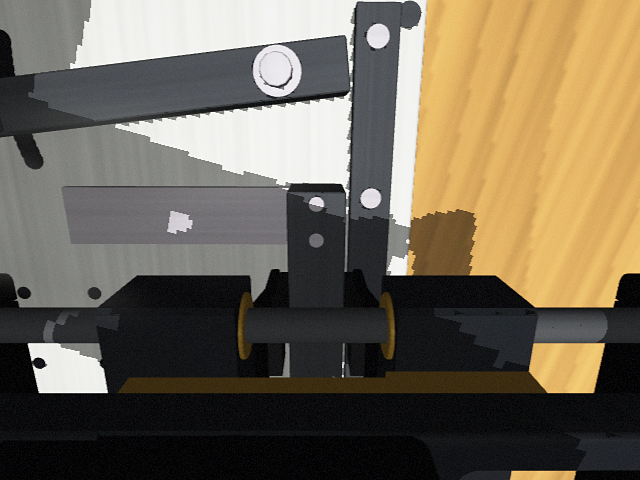

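The resistance was plate friction. It has released, and about 2.7 mm of gap to the rail remains. I'll press onto the rail with a light downward load.

Request:
play_rows(
  increments=[
    {"offset":[0,1.5,0],"dr":[0,0,0],"hand":1},
    {"offset":[0,1.5,0],"dr":[0,0,0],"hand":1},
    {"offset":[0,1,0],"dr":[0,0,0],"hand":1},
    {"offset":[0,1,0],"dr":[0,0,0],"hand":1},
    {"offset":[0,0,0],"dr":[0,0,0],"hand":1},
    {"offset":[0,0,0],"dr":[0,0,0],"hand":1},
  ],
)

```text
clock: 10.23
position: [0.5479, -0.0086, 0.0276]
eef_rot: [-0.002, 0.609, 0.793, -0.001]
wrist_force: [-4.9, -2.1, 0.9]
finger_gap: 0.0238
```

```bash
python3 -c "
from h import *
jig()"
```

```text
10.23 [547.9  -8.6  27.6] yaw 104.92 zax [-3.8e-03  1.0e-04 -1.0e+00] F [-4.9 -2.1  0.9] M [-0.59  0.79 -0.1 ] gap 23.8
corner minus jigcorner (jig x,y mm) 0.1 -33.6 yaw err 0.37 underside over plate -0.1 F jig x,y,z -5.2 -0.8 0.9
```

Request:
play_rows(
  increments=[
    {"offset":[0,2,0],"dr":[0,0,0],"hand":1},
    {"offset":[0,2,0],"dr":[0,0,0],"hand":1},
    {"offset":[3,0,0],"dr":[0,0,0],"hand":1},
    {"offset":[4,0,0],"dr":[0,0,0],"hand":1},
    {"offset":[4,0,0],"dr":[0,0,0],"hand":1},
    {"offset":[3,0,0],"dr":[0,0,0],"hand":1},
    {"offset":[2,0,0],"dr":[0,0,0],"hand":1},
    {"offset":[0,0,0],"dr":[0,0,0],"hand":1},
  ],
)

```text
clock: 10.9
position: [0.5448, 0.0044, 0.0276]
eef_rot: [-0.003, 0.608, 0.794, -0.005]
wrist_force: [-10.9, -18.4, 5.0]
finger_gap: 0.0237
```

```bash
python3 -c "
from h import *
jig()"
```

```text
10.9 [544.8   4.4  27.6] yaw 105.06 zax [-0.0101 -0.0046 -0.9999] F [-10.9 -18.4   5. ] M [-3.2   2.02 -0.26] gap 23.7
corner minus jigcorner (jig x,y mm) 0.2 -20.3 yaw err 0.51 underside over plate -0.1 F jig x,y,z -15.2 -15.0 5.0
```

Request:
play_rows(
  increments=[
    {"offset":[0,0,-0.4],"dr":[0,0,0],"hand":1},
    {"offset":[2,0,0],"dr":[0,0,0],"hand":1},
    {"offset":[2,0,0],"dr":[0,0,0],"hand":1},
    {"offset":[1,0,0],"dr":[0,0,0],"hand":1},
    {"offset":[0,0,0],"dr":[0,0,0],"hand":1},
    {"offset":[0,0,0],"dr":[0,0,0],"hand":1},
  ],
)

```text
clock: 11.4
position: [0.5435, 0.0097, 0.0276]
eef_rot: [-0.003, 0.609, 0.794, -0.005]
wrist_force: [-11.2, -16.5, 1.9]
finger_gap: 0.0232
```

```bash
python3 - <<'E'
from h import *
jig();c=cam("wrist");cv2.imwrite("pics/w8.png",c["img"])
E
```

```text
11.4 [543.5   9.7  27.6] yaw 105.03 zax [-0.0105 -0.0038 -0.9999] F [-11.2 -16.5   1.9] M [-2.89  1.78 -0.27] gap 23.2
corner minus jigcorner (jig x,y mm) 0.2 -14.8 yaw err 0.48 underside over plate -0.1 F jig x,y,z -15.0 -13.1 1.9
```

View pics/w8.png

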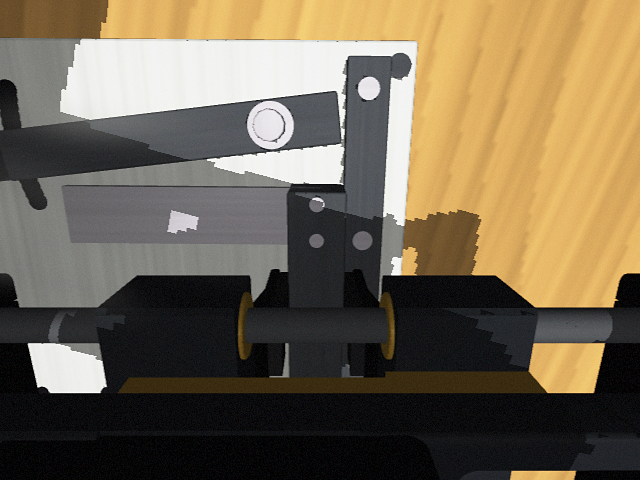

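Request:
play_rows(
  increments=[
    {"offset":[2,0,0],"dr":[0,0,0],"hand":1},
    {"offset":[2,0,0],"dr":[0,0,0],"hand":1},
    {"offset":[2,0,0],"dr":[0,0,0],"hand":1},
    {"offset":[1,0,0],"dr":[0,0,0],"hand":1},
    {"offset":[0,0,0],"dr":[0,0,0],"hand":1},
    {"offset":[0,0,0],"dr":[0,0,0],"hand":1},
  ],
)

```text
clock: 11.95
position: [0.5418, 0.016, 0.0277]
eef_rot: [-0.003, 0.608, 0.794, -0.005]
wrist_force: [-10.5, -17.4, 2.2]
finger_gap: 0.0235
```

```bash
python3 -c "
from h import *
jig()"
```

```text
11.95 [541.8  16.   27.7] yaw 105.06 zax [-0.0103 -0.0045 -0.9999] F [-10.5 -17.4   2.2] M [-3.15  1.84 -0.24] gap 23.5
corner minus jigcorner (jig x,y mm) 0.2 -8.3 yaw err 0.51 underside over plate -0.0 F jig x,y,z -14.6 -14.2 2.2
```

Request:
play_rows(
  increments=[
    {"offset":[2,0,0],"dr":[0,0,0],"hand":1},
    {"offset":[2,0,0],"dr":[0,0,0],"hand":1},
    {"offset":[1,0,0],"dr":[0,0,0],"hand":1},
    {"offset":[0,0,0],"dr":[0,0,0],"hand":1},
    {"offset":[0,0,0],"dr":[0,0,0],"hand":1},
  ],
)

```text
clock: 12.37
position: [0.5405, 0.0209, 0.0277]
eef_rot: [-0.003, 0.608, 0.794, -0.005]
wrist_force: [-10.3, -17.2, 2.4]
finger_gap: 0.0235
```

```bash
python3 - <<'E'
from h import *
jig();c=cam("wrist");cv2.imwrite("pics/w9.png",c["img"])
E
```

```text
12.37 [540.5  20.9  27.7] yaw 105.06 zax [-0.0103 -0.0044 -0.9999] F [-10.3 -17.2   2.4] M [-3.08  1.82 -0.19] gap 23.5
corner minus jigcorner (jig x,y mm) 0.2 -3.2 yaw err 0.51 underside over plate -0.0 F jig x,y,z -14.3 -14.0 2.4
```

View pics/w9.png

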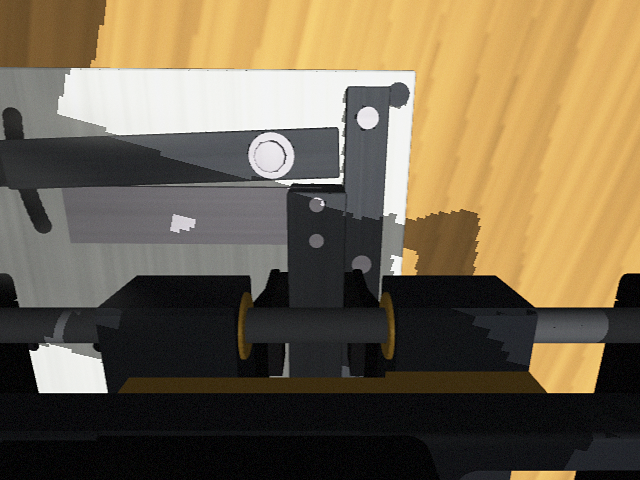

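The blade is turning the stop, and about 3 mm of gap is left at the corner. I'll press on until the force climbs.

Request:
play_rows(
  increments=[
    {"offset":[1,0,0],"dr":[0,0,0],"hand":1},
    {"offset":[1,0,0],"dr":[0,0,0],"hand":1},
    {"offset":[1,0,0],"dr":[0,0,0],"hand":1},
    {"offset":[1,0,0],"dr":[0,0,0],"hand":1},
    {"offset":[0,0,0],"dr":[0,0,0],"hand":1},
    {"offset":[0,0,0],"dr":[0,0,0],"hand":1},
  ],
)

```text
clock: 12.92
position: [0.5395, 0.0246, 0.0277]
eef_rot: [-0.003, 0.608, 0.794, -0.005]
wrist_force: [-9.3, -18.9, 2.1]
finger_gap: 0.0233
```

```bash
python3 -c "
from h import *
jig()"
```

```text
12.92 [539.5  24.6  27.7] yaw 105.07 zax [-0.0102 -0.0047 -0.9999] F [ -9.3 -18.9   2.1] M [-3.22  1.78 -0.23] gap 23.3
corner minus jigcorner (jig x,y mm) 0.2 0.6 yaw err 0.52 underside over plate -0.0 F jig x,y,z -13.8 -16.0 2.1
```

Request:
play_rows(
  increments=[
    {"offset":[1,0,0],"dr":[0,0,0],"hand":1},
    {"offset":[1,0,0],"dr":[0,0,0],"hand":1},
    {"offset":[0,0,0],"dr":[0,0,0],"hand":1},
    {"offset":[0,0,0],"dr":[0,0,0],"hand":1},
  ],
)

```text
clock: 13.25
position: [0.5396, 0.0247, 0.0277]
eef_rot: [-0.002, 0.608, 0.794, -0.006]
wrist_force: [-9.8, -24.8, 1.3]
finger_gap: 0.0232
```

```bash
python3 - <<'E'
from h import *
jig();c=cam("wrist");cv2.imwrite("pics/w10.png",c["img"])
crop(c,180,100,400,265,3.6,"pics/w10c.png")
E
```

```text
13.25 [539.6  24.7  27.7] yaw 105.12 zax [-0.0095 -0.0072 -0.9999] F [ -9.8 -24.8   1.3] M [-4.42  1.86 -0.2 ] gap 23.2
corner minus jigcorner (jig x,y mm) 0.1 0.7 yaw err 0.57 underside over plate -0.0 F jig x,y,z -15.8 -21.5 1.3
```

View pics/w10.png

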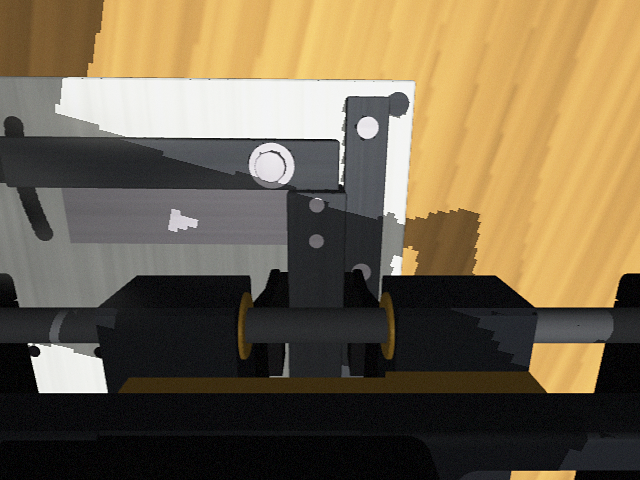

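View pics/w10c.png

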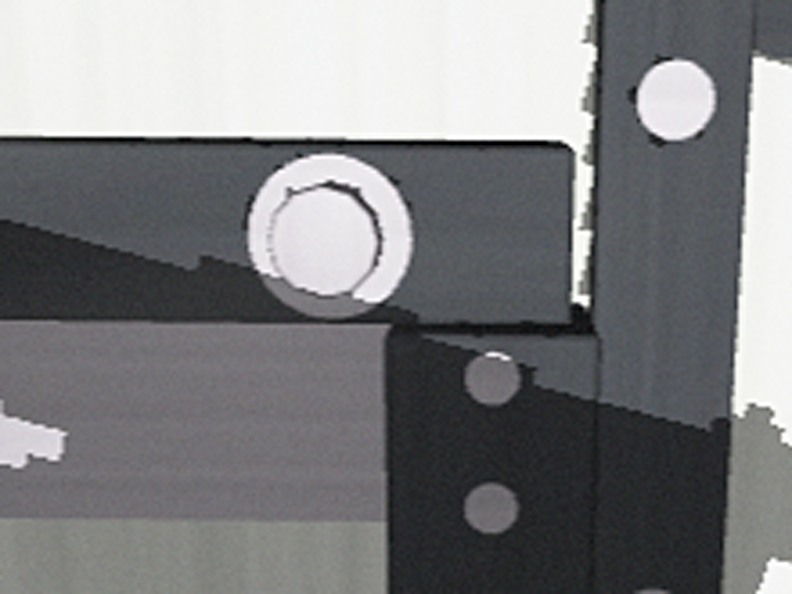

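```bash
python3 - <<'E'
from h import *
jig();c=cam("wrist");g=cv2.cvtColor(c["img"],cv2.COLOR_BGR2GRAY).astype(int)
def fit(P,z):
    Q=np.array([ray(c,*p,z)[:2]*1e3 for p in P],np.float32).reshape(-1,1,2);l=cv2.fitLine(Q,cv2.DIST_HUBER,0,.01,.01).ravel()
    n=np.array([-l[1],l[0]]);return round(float(np.degrees(np.arctan2(l[1],l[0]))%180),2),l[2:],np.abs((Q[:,0]-l[2:])@n).std().round(2),len(P)
def sub(r,i,t): return i+(r[i]-t)/(r[i]-r[i+1])
# rear (upper) edge of stop top, z=.036
P=[]
for u in [*range(64,245,3),*range(296,332,3)]:
    r=g[110:160,u];k=np.where((r[:-1]>150)&(r[1:]<=150))[0]
    if len(k):P.append((u,110+sub(r,k[0],150)))
print("stop rear edge",fit(P,.036))
# plate far edge u.. top z=.016
P=[]
# stop front edge / blade boundary : gradient
B=[]
for u in range(80,280,4):
    r=g[175:200,u];d=r[2:]-r[:-2];B.append((u,175+1+np.argmax(d)))
print("stop front/blade boundary",fit(B,.036),fit(B,.0305),B[::12])
# rail outer edge top z .024 and inner
Rr=[]
for v in range(115,200,2):
    r=g[v,375:400];k=np.where((r[:-1]<=150)&(r[1:]>150))[0]
    if len(k):Rr.append((375+sub(r,k[0],150),v))
print("rail outer",fit(Rr,.024))
PE=[]
for v in range(100,255,2):
    r=cv2.cvtColor(c["img"],cv2.COLOR_BGR2HSV)[v,396:425,1].astype(int);k=np.where((r[:-1]<=60)&(r[1:]>60))[0]
    if len(k):PE.append((396+k[-1]+.5,v))
print("plate side",fit(PE,.016))
PF=[]
for u in range(110,400,3):
    r=cv2.cvtColor(c["img"],cv2.COLOR_BGR2HSV)[65:95,u,1].astype(int);k=np.where((r[:-1]>60)&(r[1:]<=60))[0]
    if len(k):PF.append((u,65+k[0]+.5))
print("plate far",fit(PF,.016))
# blade inner edge
BI=[]
for u in range(85,280,4):
    r=g[225:260,u];BI.append((u,225+1+np.argmax(np.abs(r[2:]-r[:-2]))))
print("blade inner",fit(BI,.0305))
SL=[]
for v in range(200,262,2):
    r=g[v,280:296];d=np.abs(r[2:]-r[:-2]);SL.append((281+np.argmax(d),v))
print("stock inner",fit(SL,.041))
E
```

```text
13.3 [539.5  24.7  27.7] yaw 105.12 zax [-0.0095 -0.0071 -0.9999] F [ -8.7 -24.7   1.4] M [-4.38  1.88 -0.19] gap 23.2
corner minus jigcorner (jig x,y mm) 0.1 0.7 yaw err 0.57 underside over plate -0.0 F jig x,y,z -14.6 -21.7 1.4
stop rear edge (13.98, array([476.70746,  80.3389 ], dtype=float32), np.float32(1.94), 73)
stop front/blade boundary (14.68, array([459.82135,  54.7582 ], dtype=float32), np.float32(0.08), 50) (14.68, array([457.59955 ,  53.272354], dtype=float32), np.float32(0.08), 50) [(80, np.int64(187)), (128, np.int64(188)), (176, np.int64(188)), (224, np.int64(189)), (272, np.int64(190))]
rail outer (104.56, array([551.665  ,  91.70993], dtype=float32), np.float32(0.03), 42)
plate side (104.49, array([565.5866 ,  84.97719], dtype=float32), np.float32(0.09), 78)
plate far (14.53, array([488.7634 , 108.13684], dtype=float32), np.float32(0.06), 97)
blade inner (14.98, array([475.4773  ,  32.944916], dtype=float32), np.float32(2.5), 49)
stock inner (104.41, array([519.22156 ,  52.673275], dtype=float32), np.float32(0.09), 31)
```

The position no longer advances and the force has risen, so this is a hard seat. Rail yaw is 104.56°, the stop face 14.68° and the stock 104.41°, which is square to within about 0.2°. I'll add a little more press in both directions and re-check.

Request:
play_rows(
  increments=[
    {"offset":[1,0.5,0],"dr":[0,0,0],"hand":1},
    {"offset":[0,0.5,0],"dr":[0,0,0],"hand":1},
    {"offset":[0,0,0],"dr":[0,0,0],"hand":1},
    {"offset":[0,0,0],"dr":[0,0,0],"hand":1},
    {"offset":[0,0,0],"dr":[0,0,0],"hand":1},
    {"offset":[0,0,0],"dr":[0,0,0],"hand":1},
  ],
)

```text
clock: 13.85
position: [0.5395, 0.0247, 0.0277]
eef_rot: [-0.002, 0.608, 0.794, -0.007]
wrist_force: [-11.1, -30.2, 2.7]
finger_gap: 0.0235
```

```bash
python3 - <<'E'
from h import *
jig();c=cam("wrist");g=cv2.cvtColor(c["img"],cv2.COLOR_BGR2GRAY).astype(int)
def fit(P,z):
    Q=np.array([ray(c,*p,z)[:2]*1e3 for p in P],np.float32).reshape(-1,1,2);l=cv2.fitLine(Q,cv2.DIST_HUBER,0,.01,.01).ravel();return np.degrees(np.arctan2(l[1],l[0]))%180
def sub(r,i,t): return i+(r[i]-t)/(r[i]-r[i+1])
B=[(u,176+np.argmax(g[177:200,u]-g[175:198,u])) for u in range(80,280,4)]
Rr=[]
for v in range(115,200,2):
    r=g[v,375:400];k=np.where((r[:-1]<=150)&(r[1:]>150))[0]
    if len(k):Rr.append((375+sub(r,k[0],150),v))
T=[]
for u in range(110,240,3):
    r=g[125:150,u];k=np.where((r[:-1]>150)&(r[1:]<=150))[0]
    if len(k):T.append((u,125+sub(r,k[0],150)))
print("stop front",fit(B,.036),"stop rear",fit(T,.036),"rail",fit(Rr,.024))
crop(c,60,100,280,265,3.6,"pics/w11c.png")
c=cam("side");crop(c,230,150,400,310,4,"pics/side11.png")
c=cam("scene");crop(c,230,130,400,295,3.6,"pics/scene11.png")
E
```

```text
13.85 [539.5  24.7  27.7] yaw 105.17 zax [-0.0111 -0.0086 -0.9999] F [-11.1 -30.2   2.7] M [-5.18  2.09 -0.21] gap 23.5
corner minus jigcorner (jig x,y mm) 0.1 0.8 yaw err 0.62 underside over plate -0.0 F jig x,y,z -18.3 -26.5 2.7
stop front 14.706481 stop rear 14.696981 rail 104.5284
```

View pics/w11c.png

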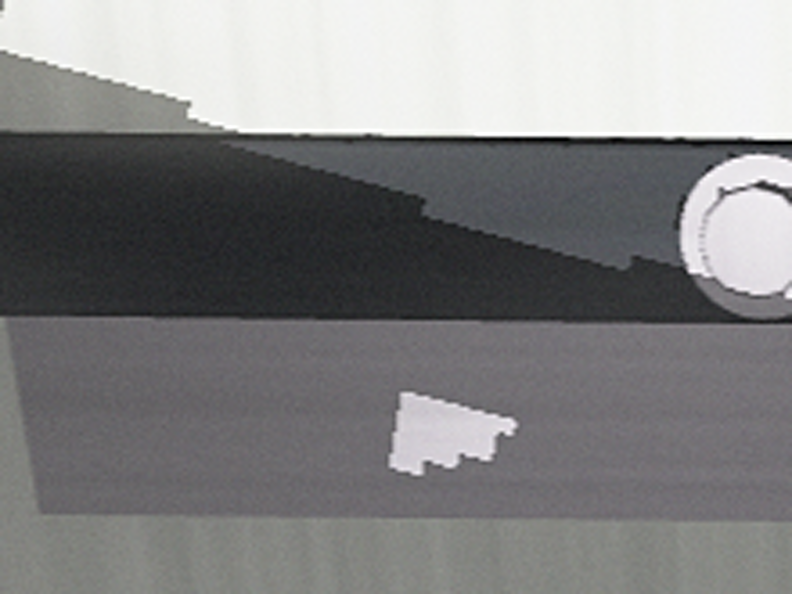

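View pics/scene11.png

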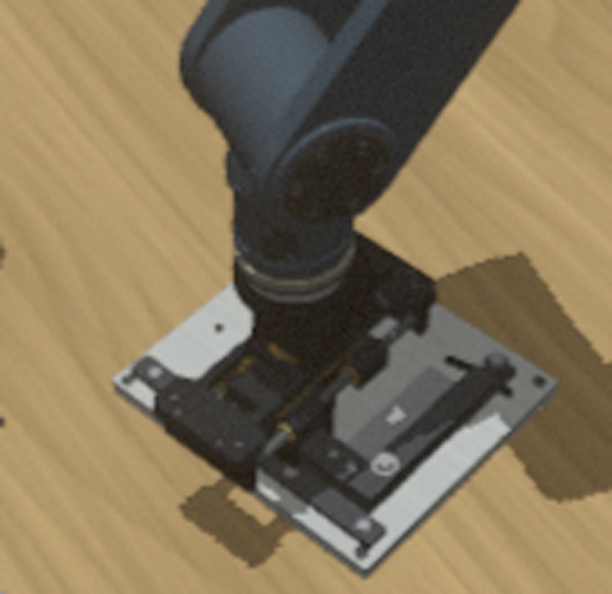

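Stop to rail reads 90.18°, possibly a slight residual CCW twist. I'll apply a small clockwise trim, with the rail press limiting it.

Request:
play_rows(
  increments=[
    {"offset":[0,0,0],"dr":[0,0,0.2],"hand":1},
    {"offset":[0,0,0],"dr":[0,0,0.2],"hand":1},
    {"offset":[0,0,0],"dr":[0,0,0],"hand":1},
    {"offset":[0,0,0],"dr":[0,0,0],"hand":1},
    {"offset":[0,0,0],"dr":[0,0,0],"hand":1},
    {"offset":[0,0,0],"dr":[0,0,0],"hand":1},
  ],
)

```text
clock: 14.5
position: [0.5395, 0.0247, 0.0277]
eef_rot: [-0.002, 0.61, 0.793, -0.007]
wrist_force: [-11.6, -30.9, 1.7]
finger_gap: 0.0235
```

```bash
cat > chk.py <<'E'
from h import *
jig();c=cam("wrist");g=cv2.cvtColor(c["img"],cv2.COLOR_BGR2GRAY).astype(int)
def fit(P,z):
    Q=np.array([ray(c,*p,z)[:2]*1e3 for p in P],np.float32).reshape(-1,1,2);l=cv2.fitLine(Q,cv2.DIST_HUBER,0,.01,.01).ravel();return np.degrees(np.arctan2(l[1],l[0]))%180
def sub(r,i,t): return i+(r[i]-t)/(r[i]-r[i+1])
B=[(u,176+np.argmax(g[177:200,u]-g[175:198,u])) for u in range(80,280,4)]
Rr=[]
for v in range(115,200,2):
    r=g[v,375:400];k=np.where((r[:-1]<=150)&(r[1:]>150))[0]
    if len(k):Rr.append((375+sub(r,k[0],150),v))
T=[]
for u in range(110,240,3):
    r=g[125:150,u];k=np.where((r[:-1]>150)&(r[1:]<=150))[0]
    if len(k):T.append((u,125+sub(r,k[0],150)))
print("stop front",fit(B,.036),"stop rear",fit(T,.036),"rail",fit(Rr,.024))
E
python3 chk.py
```

```text
14.5 [539.5  24.7  27.7] yaw 104.85 zax [-0.0111 -0.009  -0.9999] F [-11.6 -30.9   1.7] M [-5.14  2.08  0.04] gap 23.5
corner minus jigcorner (jig x,y mm) 0.4 0.7 yaw err 0.3 underside over plate -0.0 F jig x,y,z -19.0 -27.0 1.7
stop front 14.98539 stop rear 14.434794 rail 104.56609
```

```bash
cat >> chk.py <<'E'
print([(u,int(v)) for u,v in B][::5]); print([(u,round(float(v),1)) for u,v in T][::5])
SL=[(281+np.argmax(np.abs(g[v,282:296]-g[v,280:294])),v) for v in range(200,262,2)]
print("stock inner",fit(SL,.041))
crop(c,60,100,280,265,3.6,"pics/w12c.png");crop(c,240,100,420,265,3.6,"pics/w12d.png")
E
python3 chk.py
```

```text
14.55 [539.5  24.7  27.7] yaw 104.85 zax [-0.0111 -0.009  -0.9999] F [-11.4 -29.6   1.5] M [-5.18  2.08  0.04] gap 23.1
corner minus jigcorner (jig x,y mm) 0.4 0.7 yaw err 0.3 underside over plate -0.0 F jig x,y,z -18.5 -25.8 1.5
stop front 14.774479 stop rear 14.456117 rail 104.55201
[(80, 189), (100, 189), (120, 189), (140, 189), (160, 189), (180, 189), (200, 189), (220, 190), (240, 190), (260, 190)]
[(110, 128.9), (125, 137.5), (140, 137.6), (155, 138.0), (170, 138.0), (185, 137.9), (200, 138.0), (215, 138.3), (230, 138.2)]
stock inner 104.83714
```

View pics/w12c.png

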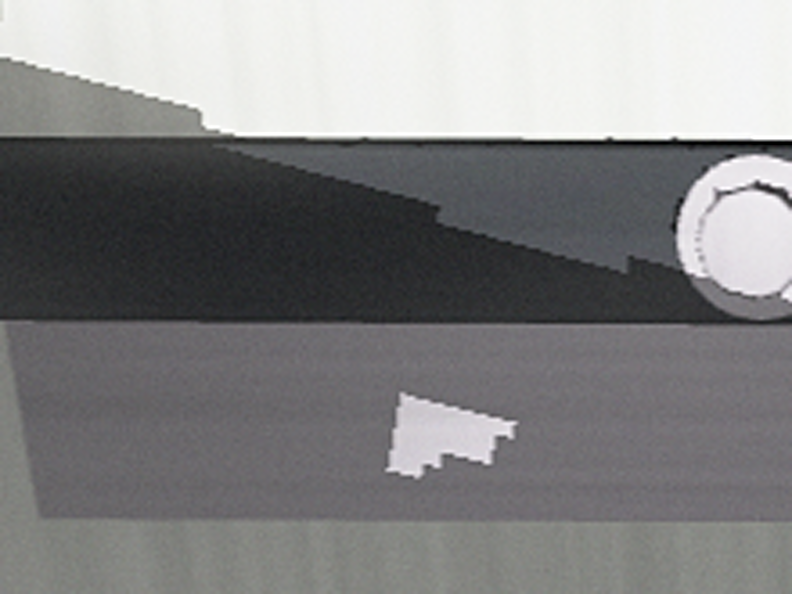

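View pics/w12d.png

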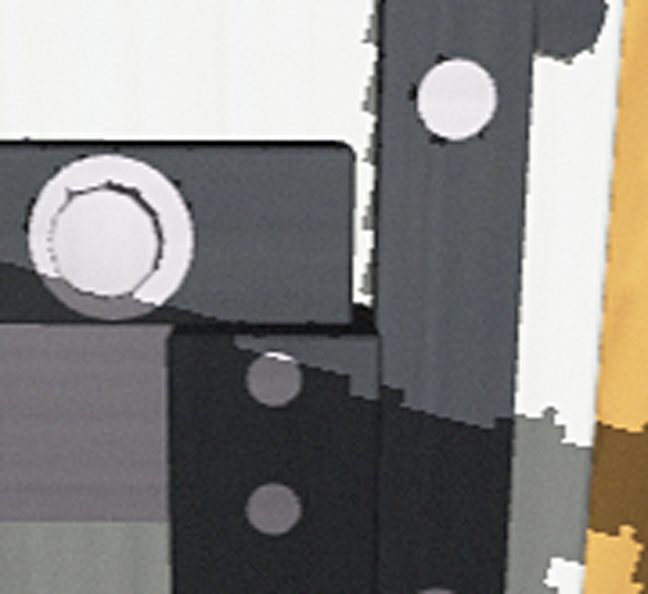

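Forces are steady, Mz is about 0, and stop to rail reads 90° within the measuring noise. No gap shows along the blade or the stock, so I'm handing in.

```bash
python3 -c "
from h import *
jig();print(manip.close_job())"
```

```text
14.6 [539.6  24.7  27.7] yaw 104.85 zax [-0.0111 -0.0089 -0.9999] F [-11.4 -29.4   2.9] M [-5.12  2.08 -0.02] gap 23.2
corner minus jigcorner (jig x,y mm) 0.4 0.7 yaw err 0.3 underside over plate -0.0 F jig x,y,z -18.4 -25.6 2.9
the job is handed in; nothing more can be done
None
```

I gripped the square across its stock, laid it flat on the jig plate and pressed its stock onto the rail. I then slid it along the rail so the blade turned the end stop from about 7° until it seated hard. I handed in at 14.6 s with the square still held at 55 N and pressed against both.

**Seating:** the push is about 18 N onto the rail and 26 N onto the stop, steady over the last readings. Adding push raised the force without moving the square. The square's corner is within about 1 mm of the measured jig corner, and no gaps show along the stock or the blade.

**Squareness:** the rail measured 104.55°, and the stop's front and rear edges 14.77° and 14.46°, so the stop is square to within about 0.2°. The two stop edges disagree by 0.3°, and the stock's inner edge read 104.4° and then 104.8°. I put both down to pixel noise.

The last small clockwise trim turned the gripper by about 0.3°; the pictures suggest the square stayed against the rail. I did not touch anything else on the bench, but I did not check the other objects in a final full picture.

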